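# Set the stop collar of a cake-layer cutting guide to its gauge

## Task

Set the cake-cutting guide for the next layer: take the fork gauge out of the metal tray, stand it on the guide's board and push it under the raised knurled collar until it is fully home on the threaded post. Then spin the collar down until it bears snugly, but gently, on the gauge. Leave the gauge standing there nipped under the collar, and leave the other utensils alone.

Things in the scene. Friction and masses are not known exactly. Their poses are not given: they have to be found in the camera images.
- guide: Fixed white board, 130 (x) x 280 (y) x 15 mm; origin at the centre of its underside, z up. Two upright steel threaded posts, dia 12, reaching 86 mm above the board, at x=+35, y=+100 (collar raised: the one to set) and y=-100 mm (collar low and locked). Two ribs 7 mm high, along x, 49 mm apart, from 16 mm before the first post to 29 mm behind, flank the gauge's head. The gauge goes in toward +x.
- collar: The collar to set, on the guide's y=+100 post: 34 mm tall; origin on the axis at its plain foot's underside. From 7 mm up a knurled sleeve, dia 40, is the grip; a rubber bush lets it twist on the nut, 3 N m/rad. Starts 42-46 mm above the board. Clockwise from above lowers it, 24 mm/turn. Turns freely at 0.05 N m; bearing adds 0.01-0.015 N m per N. Snug but gentle is 5 to 15 N of bearing.
- gauge: Loose grey plastic fork gauge, 0.12-0.24 kg, standing in the tray. Head 44 x 44 mm with a 16 mm wide slot open to +x; origin at its underside, mid-head (on the post's axis, within 3 mm, when home: the slot's end stops on the post 2 mm further). A tail 22 mm wide, 22 high, runs to x=-110. Atop the head is a steel fork cap; its top stands 28 to 32 mm above the underside, set earlier and not told.
- gauge_tab (a point): Centre of the gauge's upright grip tab, a block 26 (x) x 22 (y) mm on the tail's end, from 22 to 62 mm above the gauge's underside. This point is 46 mm above the underside, at x=-97 mm of the gauge. Axes are the gauge's.
- tray: Open aluminium tray, fixed, 190 (x) x 162 (y) x 30 mm, walls and floor 4 mm thick; origin at the centre of its underside. The gauge stands in it at the start.
- bowl: Bystander: metal bowl, dia 140, 70 mm high; origin at the centre of its underside.
- squeeze: Bystander: clear squeeze bottle, dia 56, 170 mm high; origin at the centre of its underside.
- jar: Bystander: jar with a black lid, dia 72, 90 mm high; origin at the centre of its underside.
Not all that is in view belongs to the job. What is shaped like the gauge but blue or yellow is not meant.

How it is judged:
On the way, in this order (a step that is already met when the one before it is completed fails the run):
1. the gauge stands flat on the board, home on the post under the collar (horizontal distance between gauge and collar below 0.006 m and z of gauge in the frame of guide below 0.018 m and angle between gauge's own z axis and vertical below 0.06 rad), for 0.2 s.
2. the collar bears on the gauge with at least 3 N (all of step 1 and contact force between collar and gauge above 3 N), for 0.2 s.
At the end, for the whole second after the job is handed in: The gauge stands flat on the board, at rest, home on the post (within 6 mm of its axis), and the collar bears on it with 3 to 22 N (all of step 2 and contact force between collar and gauge below 22 N and linear speed of gauge below 0.02 m/s); the robot touches nothing.
It fails at once if the collar is wound hard onto the gauge (more than 22 N between them) (contact force between collar and gauge above 22 N).
It fails at once if a bystander is pushed or tipped more than 20 mm out of place (distance of any of bowl, squeeze, jar from where it was at the start of the episode above 0.02 m).
It also fails if it takes over 72 s, if anything falls off the work surface, if the arm or the gripper's body presses on something with over 40 N, if the wrist force passes 120 N, or if a joint passes its speed limit or range.

## Robot

A 6-joint arm with a two-finger parallel gripper is mounted at the origin on the work surface. World frame = base frame: x ahead of the robot, y to its left, z up, the work surface at z = 0. Lengths are in m, angles in rad, forces in N, time in s.
With the tool pointing down it reaches from about 0.35 to 0.85 m from the base axis. Payload 8.1 kg.
Tool frame: the origin (TCP) lies at the very end of the fingers, on their centre line; the grasp point (between the pads) lies 19 mm behind it; z points along the fingers, y is the line along which they close (so a half turn about z gives the same grasp; the last joint's range is limited). The gripper opens to 93 mm and grips with 3 to 60 N. Pads are 15 mm wide; open, the fingers measure 128 mm over their backs; the gripper's body (75 mm by 188 mm) begins 65 mm behind the grasp point.
Start: joints at [1.19, 0.13, 1.488, -0, 1.523, -0.085], TCP at [0.175, 0.574, 0.219] pointing down, gripper open.
Joint ranges: [-2.96, 2.96], [-0.89, 2.26], [0.02, 2.5], [-1.34, 4.48], [0, 2.73], [-2.66, 2.66]. Speed limits (rad/s): [2.39, 2.39, 2.79, 3.14, 3.14, 3.14].

## Interface

Orientations are given as a rotation vector (axis times angle).
In Python, from plant import robot gives the robot as it stands. The module is installed in compiled form; this text tells all that it offers.
- The arm moves only by the tool play_rows, never from a script. Its argument "increments" is text: rows parted by semicolons, each of 5 numbers parted by spaces: the shift along the tool's x, y, z in mm, then the turn about the tool's z in degrees, then the closure, from -1 (fully open) to 1 (shut). In form: dx dy dz yaw claw; .... A call has 1 to 20 rows; each row is the pose to reach, as a shift and turn from the pose commanded when the call began, along the tool's axes at that moment; what a row does not reach only later rows make up. A row lasts 1/10 s, in which the tool goes at most 50 mm and 8.59 degrees, less where a joint would pass 70% of its speed; a pose out of reach is approached as far as the arm can. A call with a gripper value outside its range is refused whole. The fingers move at their own pace and stop on an object; "force" is the grip in N (left out, the last holds). Time passes only in rows, so rows that repeat a pose let the fingers close. It gives the time, the measured TCP pose, the force, the opening and the grip force at its end, in the units of the state.
- robot.read_state(): the state, without advancing time (a new reading comes with each control period).
- robot.read_camera(name): name is "scene" or "top"; returns the picture (480x640x3 uint8, blue, green, red); there is no depth.
- robot.calibration(name): a dict with "vertical_fov" (degrees; the focal length in pixels is half the picture's height over the tangent of half this angle, whatever the lens; pixels are square), "cx", "cy" (the principal point, pixels), "rvec" (rotation vector, rad) and "tvec" (3), from world to camera coordinates, as OpenCV has them. Camera axes: x right, y down, z forward; pixel columns grow to the right and rows downward; lengths in m; the calibration is good to about 2 mm. A picture is of the moment at which its call begins. calibration takes no time and is no camera call.
- robot.close_job(): hands the job in; it is judged then, once.
Trained networks look in the newest picture that a camera, given by its name, has taken for a name from the list of things; names that differ only in an ending like _2 or _b are one class to them, and where a whole thing is asked for, a point or a joint stands for the part that bears it (a point fixed in the world has none). Each returns a list of dicts, best first, with "conf" (0 to 1); they miss things now and then, are a little off and sometimes report something else, mostly with a low value. They report only what shows in the picture. A call takes as long as a camera call. They do not tell look-alikes from the thing itself.
- robot.recognise(camera, query): "centre" ([x, y, z] in m, in world coordinates, good to about 4 mm: the middle of the surface that is visible of it).
- robot.regions_of(camera, query): "pixels" (480x640 bool, what is visible of it).
- robot.landmark_of(camera, query): "centre" ([x, y, z] in m, in world coordinates, good to about 4 mm: a listed point, or the origin of a listed thing).
The state is a dict: "t": time; "q": joint angles; "dq": joint speeds; "joint_torque": joint torques, N m; "tool_pos": TCP position; "orientation": TCP orientation; "force": force on the tool from outside, world axes, zero at the start; "wrist_torque": the same for the moment, N m; "opening": finger opening in m; "gripper_force": force on a finger pad.
Only numpy, scipy, OpenCV 4.12 (cv2) and the standard library are available. Lean on these libraries where they do the work, as an engineer would, in place of code of your own. Each camera call takes 0.05 s, during which the arm holds its last target. There are 200 camera calls.

## Working session

There is one attempt and no reset: what is moved stays moved. The work goes in short steps, Python scripts to look and compute and a tool call to move; the robot and the scene stay as the last step left them, time stands still between calls to the robot, and variables do not carry over. Pictures are saved under pics/ and viewed, at most 10 in all, crops included, and the job is handed in when it is done.

Besides the shell and the picture viewer there is one more tool, called after "Emit:" by a JSON object that holds its "api" and its "payload". play_rows: Moves the arm, as the interface text tells. Its arguments: {"type":"object","properties":{"increments":{"type":"string"},"force":{"type":"number"}},"required":["increments"]}

```bash
mkdir -p pics; cat > h.py <<'E'
import numpy as np, cv2
from plant import robot
def cal(n):
    c=robot.calibration(n); f=240/np.tan(np.radians(c["vertical_fov"])/2)
    R=cv2.Rodrigues(np.array(c["rvec"],float))[0]; return f,c["cx"],c["cy"],R,np.array(c["tvec"],float).ravel()
def proj(n,P):
    f,cx,cy,R,t=cal(n); p=np.atleast_2d(P)@R.T+t; return np.c_[f*p[:,0]/p[:,2]+cx,f*p[:,1]/p[:,2]+cy]
def back(n,uv,z):
    f,cx,cy,R,t=cal(n); uv=np.atleast_2d(np.array(uv,float)); d=np.c_[(uv[:,0]-cx)/f,(uv[:,1]-cy)/f,np.ones(len(uv))]@R
    C=-R.T@t; return C+d*((z-C[2])/d[:,2])[:,None]
E
python3 - <<'E'
from h import *
np.set_printoptions(precision=4,suppress=True)
for n in("scene","top"):
    im=robot.read_camera(n); cv2.imwrite(f"pics/{n}0.png",im)
    print(n,robot.calibration(n))
    for q in("guide","collar","gauge","gauge_tab","tray","bowl","squeeze","jar"):
        for d in robot.landmark_of(n,q)[:4]:
            print(q,round(d["conf"],2),np.array(d["centre"]),proj(n,d["centre"])[0].round())
print(robot.read_state())
E
```

```text
scene {'vertical_fov': 54.147475653186454, 'cx': 314.0018350634474, 'cy': 238.6450677982607, 'rvec': array([ 2.0748,  0.7327, -0.3572]), 'tvec': array([-0.4028, -0.1478,  1.6289])}
guide 0.88 [ 0.5889 -0.0237  0.0038] [330. 265.]
collar 0.61 [0.6268 0.0818 0.0601] [364. 237.]
gauge 0.97 [ 0.3325 -0.2383 -0.0015] [210. 267.]
gauge 0.78 [ 0.2895 -0.4355 -0.0035] [140. 298.]
gauge 0.7 [ 0.5544 -0.3173  0.0031] [246. 317.]
gauge_tab 0.92 [ 0.2811 -0.161   0.0458] [217. 235.]
gauge_tab 0.89 [ 0.2366 -0.3535  0.0486] [151. 259.]
gauge_tab 0.66 [ 0.4626 -0.3137  0.0524] [220. 285.]
tray 0.84 [ 0.5204 -0.3178 -0.0009] [237. 312.]
bowl 0.71 [0.5522 0.3029 0.0049] [380. 214.]
squeeze 0.97 [ 0.7503 -0.2333 -0.0035] [331. 337.]
squeeze 0.37 [0.7415 0.2365 0.0037] [422. 244.]
jar 0.94 [0.7455 0.2366 0.0019] [424. 245.]
top {'vertical_fov': 56.13434705299845, 'cx': 321.43676102629337, 'cy': 237.64988982467352, 'rvec': array([ 2.1404, -2.0891,  0.1666]), 'tvec': array([-0.0535,  0.5491,  1.0522])}
guide 0.71 [ 0.591  -0.0187 -0.0026] [314. 226.]
collar 0.54 [0.6273 0.081  0.0564] [273. 205.]
gauge 
[... 460 characters left out ...]
5558 0.3065 0.0005] [188. 236.]
bowl 0.43 [ 0.5209 -0.3138  0.0011] [430. 255.]
squeeze 0.64 [ 0.7493 -0.2284  0.0042] [396. 168.]
jar 0.8 [0.7378 0.2337 0.0001] [220. 169.]
jar 0.26 [ 0.562  -0.3115  0.0063] [429. 239.]
{'t': 0.9, 'q': array([ 1.1896,  0.1304,  1.4882,  0.    ,  1.523 , -0.0854]), 'dq': array([ 0.0002,  0.0019,  0.001 , -0.001 ,  0.0002, -0.0002]), 'joint_torque': array([  0.0003, -55.9719, -49.2082,   0.0773,   0.0218,   0.0001]), 'tool_pos': array([0.1749, 0.574 , 0.2186]), 'orientation': array([-0.4629, -3.1073, -0.    ]), 'force': array([-0.3664,  0.2744, -1.0569]), 'wrist_torque': array([-0.0217, -0.0047, -0.0456]), 'gripper_force': 0.0, 'opening': 0.09293434752205133}
```

View pics/scene0.png

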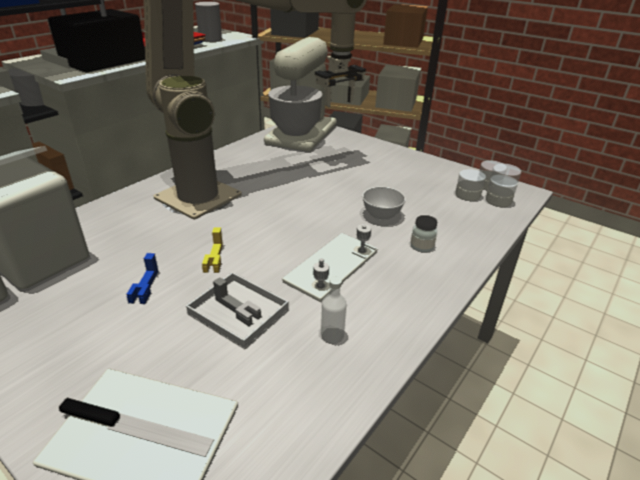

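View pics/top0.png

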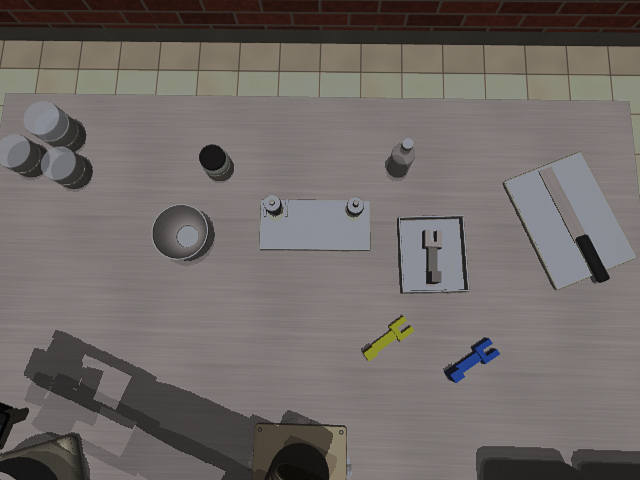

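Candidates for the gauge, in the top picture: grey at (433,255) in the tray, yellow at (388,338) and blue at (473,360). I choose the grey one. The next script measures the yaws and takes a close crop to check it.

```bash
python3 - <<'E'
from h import *
np.set_printoptions(precision=4,suppress=True)
im=robot.read_camera("top")
def bx(mask,z,big=True):
    n,l,s,_=cv2.connectedComponentsWithStats(mask.astype(np.uint8)); k=1+np.argmax(s[1:,4])
    cs=cv2.findContours((l==k).astype(np.uint8),0,1)[0]; c=max(cs,key=cv2.contourArea)[:,0]
    return back("top",cv2.boxPoints(cv2.minAreaRect(c.astype(np.float32))),z)
for q,z in(("guide",.015),("tray",.03),("gauge",.03)):
    for r in robot.regions_of("top",q):
        b=bx(r["pixels"],z); m=b.mean(0); e=b[1]-b[0],b[2]-b[1]
        print(q,round(r["conf"],2),r["pixels"].sum(),m,[ (np.linalg.norm(x).round(4),np.degrees(np.arctan2(x[1],x[0])).round(1)) for x in e])
for cam in("top","scene"):
    if cam=="scene": robot.read_camera(cam)
    for i in range(3):
        for q in("guide","collar","gauge","gauge_tab"):
            for d in robot.landmark_of(cam,q):
                c=np.array(d["centre"])
                if d["conf"]>.4 and c[0]>.4: print(cam,q,c)
a=cv2.resize(im[195:305,250:480],None,fx=3.4,fy=3.4,interpolation=cv2.INTER_CUBIC); cv2.imwrite("pics/crop1.png",a)
E
```

```text
guide 0.91 5670 [ 0.5938 -0.0203  0.015 ] [(np.float64(0.1433), np.float64(1.6)), (np.float64(0.2838), np.float64(-90.3))]
tray 0.7 4591 [ 0.5217 -0.3141  0.03  ] [(np.float64(0.1753), np.float64(-85.9)), (np.float64(0.1941), np.float64(-179.1))]
tray 0.37 2439 [0.5624 0.3194 0.03  ] [(np.float64(0.14), np.float64(-60.9)), (np.float64(0.1414), np.float64(-150.2))]
gauge 0.96 669 [ 0.3141 -0.1991  0.03  ] [(np.float64(0.1312), np.float64(-55.7)), (np.float64(0.0439), np.float64(-145.8))]
gauge 0.85 790 [ 0.5147 -0.3115  0.03  ] [(np.float64(0.047), np.float64(-88.8)), (np.float64(0.1341), np.float64(178.8))]
gauge 0.77 852 [ 0.2673 -0.3974  0.03  ] [(np.float64(0.1349), np.float64(-56.3)), (np.float64(0.0473), np.float64(-147.1))]
top guide [ 0.5934 -0.0158 -0.0031]
top collar [0.6291 0.0793 0.055 ]
top gauge [ 0.5629 -0.3118  0.0054]
top gauge_tab [ 0.4643 -0.3136  0.0493]
top guide [ 0.5934 -0.0158 -0.0031]
top collar [0.6291 0.0793 0.055 ]
top gauge [ 0.5629 -0.3118  0.0054]
top gauge_tab [ 0.4643 -0.3136  0.0493]
top guide [ 0.5934 -0.0158 -0.0031]
top collar [0.6291 0.0793 0.055 ]
top gauge [ 0.5629 -0.3118  0.0054]
top gauge_tab [ 0.4643 -0.3136  0.0493]
scene guide [ 0.5903 -0.023   0.0054]
scene gauge [ 0.5545 -0.3158  0.0058]
scene gauge_tab [ 0.4641 -0.3127  0.0531]
scene guide [ 0.5903 -0.023   0.0054]
scene gauge [ 0.5545 -0.3158  0.0058]
scene gauge_tab [ 0.4641 -0.3127  0.0531]
scene guide [ 0.5903 -0.023   0.0054]
scene gauge [ 0.5545 -0.3158  0.0058]
scene gauge_tab [ 0.4641 -0.3127  0.0531]
```

View pics/crop1.png

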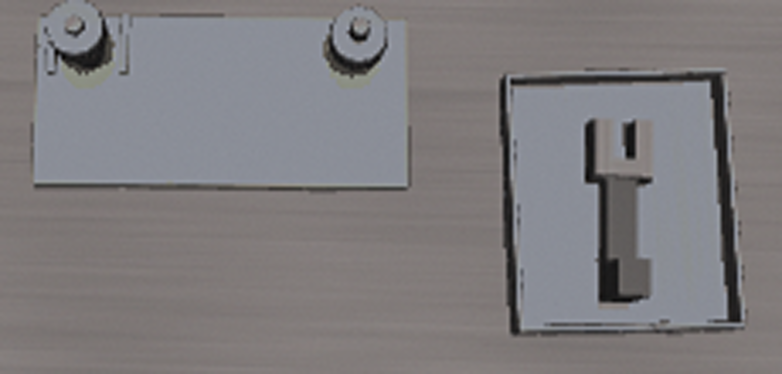

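The crop shows the grey fork with its slot to +x, in the tray at crop (620,210), and the raised collar with its ribs at crop (75,25). Next I refine the post and gauge axes from these pixels.

```bash
python3 - <<'E'
from h import *
np.set_printoptions(precision=4,suppress=True)
g=lambda l,z: back("top",[(250+(u+.5)/3.4-.5,195+(v+.5)/3.4-.5) for u,v in l],z)
p=g([(75,24),(358,27)],.101); print("posts",p, np.degrees(np.arctan2(*(p[0]-p[1])[1::-1])))
b=g([(34,185),(408,187),(408,22)],.015); print("board",b,np.degrees(np.arctan2(*(b[0]-b[1])[1::-1])))
print("ribs",g([(50,60),(124,60)],.022))
print("head top front/rear L R",g([(598,121),(653,121),(598,180),(653,180)],.034))
print("tab top",g([(616,259),(651,259),(616,296),(651,296)],.066))
print("tray front",g([(503,75),(725,71),(515,332),(744,325)],.03))
E
```

```text
posts [[ 0.6249  0.0787  0.101 ]
 [ 0.6267 -0.1184  0.101 ]] 90.53831903250911
board [[ 0.5239  0.1159  0.015 ]
 [ 0.5287 -0.1609  0.015 ]
 [ 0.6543 -0.16    0.015 ]] 90.99558040759028
ribs [[0.6177 0.1076 0.022 ]
 [0.6188 0.0521 0.022 ]]
head top front/rear L R [[ 0.5775 -0.2971  0.034 ]
 [ 0.5784 -0.3369  0.034 ]
 [ 0.534  -0.2964  0.034 ]
 [ 0.5349 -0.336   0.034 ]]
tab top [[ 0.4732 -0.3014  0.066 ]
 [ 0.4738 -0.3256  0.066 ]
 [ 0.4475 -0.301   0.066 ]
 [ 0.4481 -0.325   0.066 ]]
tray front [[ 0.6114 -0.2288  0.03  ]
 [ 0.6178 -0.3912  0.03  ]
 [ 0.4233 -0.2366  0.03  ]
 [ 0.4323 -0.3991  0.03  ]]
```

```bash
cat >> h.py <<'E'
def goal(*targets):
    """targets: (x,y,z,psi_deg of tool y) world -> tool shifts from the present pose"""
    s=robot.read_state(); R=cv2.Rodrigues(np.array(s["orientation"],float))[0]
    psi=np.degrees(np.arctan2(R[1,1],R[0,1])); p=np.array(s["tool_pos"])
    print("t",round(s["t"],2),"pos",p.round(4),"psi",psi.round(2),"tilt",R[2].round(4),"q1,q6",s["q"][[0,5]].round(3),"F",np.round(s["force"],2),"T",np.round(s["wrist_torque"],3),"open",round(s["opening"],4),"grip",round(s["gripper_force"],1))
    for x in targets: print((1000*R.T@(np.array(x[:3])-p)).round(1),"yaw",round((psi-x[3]+180)%360-180,2))
E
python3 -c "
from h import *
goal((.46,.12,.2,89),(.4615,-.3133,.12,89),(.4615,-.3133,.033,89))"
```

```text
t 2.35 pos [0.1749 0.5739 0.2186] psi 73.05 tilt [ 0. -0. -1.] q1,q6 [ 1.19  -0.085] F [-0.33  0.14  0.14] T [-0.033 -0.007  0.028] open 0.0929 grip 0.0
[-405.1 -351.1   18.6] yaw -15.95
[-532.8 -765.2   98.6] yaw -15.95
[-532.8 -765.2  185.6] yaw -15.95
```

Emit:
{"api": "play_rows", "payload": {"increments": "-405 -351 18.6 -8 -1;-405 -351 18.6 -16 -1;-405 -351 18.6 -16 -1;-405 -351 18.6 -16 -1;-405 -351 18.6 -16 -1;-405 -351 18.6 -16 -1;-405 -351 18.6 -16 -1;-405 -351 18.6 -16 -1;-405 -351 18.6 -16 -1;-405 -351 18.6 -16 -1;-533 -765 98.6 -16 -1;-533 -765 98.6 -16 -1;-533 -765 98.6 -16 -1;-533 -765 98.6 -16 -1;-533 -765 98.6 -16 -1;-533 -765 98.6 -16 -1;-533 -765 98.6 -16 -1;-533 -765 98.6 -16 -1;-533 -765 98.6 -16 -1;-533 -765 98.6 -16 -1"}}

```text
t: 4.35
tool_pos: [0.4609, -0.3171, 0.1193]
orientation: [-0.03, -3.141, 0.001]
force: [0.4, 0.4, -0.2]
opening: 0.0932
gripper_force: 0.0
```

```bash
python3 -c "
from h import *
goal((.4615,-.3133,.12,89),(.4615,-.3133,.033,89))"
```

```text
t 4.35 pos [ 0.4609 -0.3171  0.1193] psi 88.89 tilt [ 4.e-04 -8.e-04 -1.e+00] q1,q6 [-0.694 -2.245] F [ 0.44  0.42 -0.24] T [ 0.048 -0.043 -0.018] open 0.0932 grip 0.0
[-0.6  3.8 -0.8] yaw -0.11
[-0.6  3.8 86.2] yaw -0.11
```

Emit:
{"api": "play_rows", "payload": {"increments": "0 0 45 0 -1;0 0 87 0 -1;0 0 87 0 -1;0 0 87 0 -1;0 0 87 0 -1"}}

```text
t: 4.85
tool_pos: [0.4634, -0.3143, 0.0359]
orientation: [0.025, 3.139, -0.004]
force: [0.2, -0.6, 0.7]
opening: 0.093
gripper_force: 0.0
```

```bash
python3 -c "
from h import *
goal((.4615,-.3133,.033,89))
im=robot.read_camera('top');im2=robot.read_camera('scene')
a=cv2.resize(im[210:310,380:480],(400,400),interpolation=2);b=cv2.resize(im2[250:350,180:280],(400,400),interpolation=2)
cv2.imwrite('pics/g1.png',np.hstack([a,b]))"
```

```text
t 4.85 pos [ 0.4634 -0.3143  0.0359] psi 89.07 tilt [-0.003  -0.0024 -1.    ] q1,q6 [-0.688 -2.242] F [ 0.23 -0.62  0.71] T [-0.02  -0.038  0.021] open 0.093 grip 0.0
[1.9 0.9 2.9] yaw 0.07
```

View pics/g1.png

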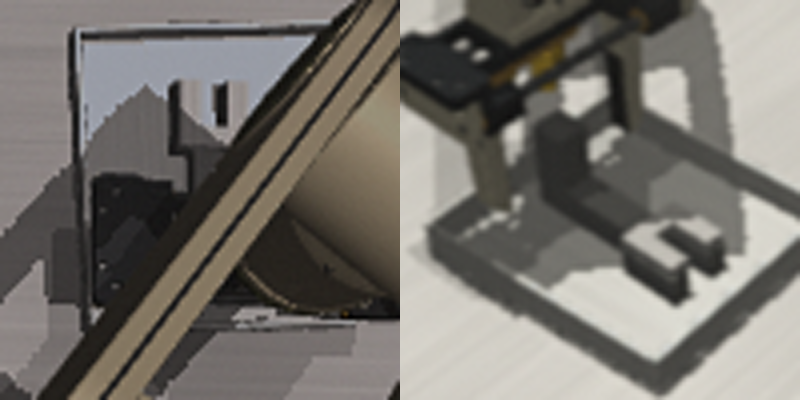

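The tab at crop (562,155) sits between the two fingers, so I close.

Emit:
{"api": "play_rows", "payload": {"increments": "0 0 0 0 1;0 0 0 0 1;0 0 0 0 1;0 0 0 0 1;0 0 0 0 1;0 0 0 0 1;0 0 0 0 1;0 0 0 0 1", "force": 30}}

```text
t: 5.75
tool_pos: [0.4617, -0.3132, 0.033]
orientation: [-0.026, -3.141, -0.0]
force: [-0.1, -0.5, 0.7]
opening: 0.0336
gripper_force: 0.0
```

```bash
python3 -c "
from h import *
goal((.4615,-.3133,.033,89))"
```

```text
t 5.75 pos [ 0.4617 -0.3132  0.033 ] psi 89.05 tilt [ 1.e-04  1.e-04 -1.e+00] q1,q6 [-0.688 -2.242] F [-0.06 -0.48  0.71] T [0.02  0.027 0.022] open 0.0336 grip 0.0
[ 0.2 -0.1 -0. ] yaw 0.05
```

Emit:
{"api": "play_rows", "payload": {"increments": "0 0 0 0 1;0 0 0 0 1;0 0 0 0 1;0 0 0 0 1;0 0 -20 0 1;0 0 -40 0 1;0 0 -60 0 1;0 0 -60 0 1;0 0 -60 0 1"}}

```text
t: 6.65
tool_pos: [0.4618, -0.3133, 0.0928]
orientation: [0.026, 3.141, -0.0]
force: [-0.3, -0.6, -1.9]
opening: 0.0218
gripper_force: 30.0
```

```bash
python3 -c "
from h import *
goal((.462,-.3132,.093,89))
im=robot.read_camera('top');im2=robot.read_camera('scene')
for n in('top','scene'):
  for q in('gauge','gauge_tab'):
    for d in robot.landmark_of(n,q): print(n,q,d['conf'],d['centre'])
a=cv2.resize(im[210:310,380:480],(400,400),interpolation=2);b=cv2.resize(im2[230:330,180:280],(400,400),interpolation=2)
cv2.imwrite('pics/g2.png',np.hstack([a,b]))"
```

```text
t 6.65 pos [ 0.4618 -0.3133  0.0928] psi 89.05 tilt [-3.e-04 -3.e-04 -1.e+00] q1,q6 [-0.688 -2.242] F [-0.33 -0.57 -1.91] T [ 0.032  0.076 -0.003] open 0.0218 grip 30.0
[-0.2  0.1 -0.2] yaw 0.05
top gauge 0.77 [0.5612, -0.3116, 0.0656]
top gauge_tab 0.57 [0.277, -0.1562, 0.0507]
scene gauge 0.75 [0.289, -0.4384, -0.0003]
scene gauge 0.39 [0.3342, -0.2373, -0.0007]
scene gauge_tab 0.81 [0.2376, -0.3568, 0.0468]
scene gauge_tab 0.66 [0.4626, -0.3122, 0.1114]
```

View pics/g2.png

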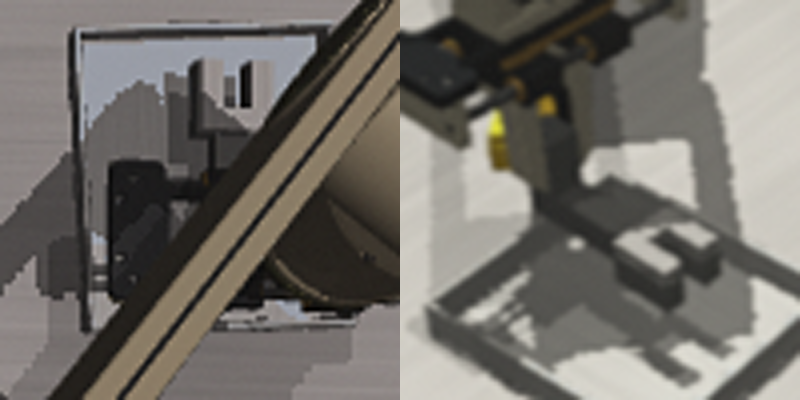

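The gauge is lifted level, with its tab between the pads at crop (555,160). Next I carry it to just before the ribs.

```bash
python3 -c "
from h import *
goal((.47,.0783,.093,90.7),(.47,.0783,.0465,90.7))"
```

```text
t 6.95 pos [ 0.4611 -0.3127  0.0919] psi 89.05 tilt [ 0.0015  0.0011 -1.    ] q1,q6 [-0.688 -2.242] F [ 0.03  0.3  -1.91] T [0.102 0.054 0.017] open 0.0219 grip 30.0
[ -2.4 391.1  -0.7] yaw -1.65
[ -2.4 391.1  45.8] yaw -1.65
```

Emit:
{"api": "play_rows", "payload": {"increments": "-2 40 -1 0 1;-2 80 -1 0 1;-2 120 0 -1 1;-2 160 0 -1.7 1;-2 200 0 -1.7 1;-2 240 0 -1.7 1;-2 280 0 -1.7 1;-2 320 0 -1.7 1;-2 360 0 -1.7 1;-2 385 0 -1.7 1;-2 391.5 0 -1.7 1;-2 391.5 0 -1.7 1;-2 391.5 20 -1.7 1;-2 391.5 40 -1.7 1;-2 391.5 46.5 -1.7 1;-2 391.5 46.5 -1.7 1;-2 391.5 46.5 -1.7 1;-2 391.5 46.5 -1.7 1"}}

```text
t: 8.75
tool_pos: [0.4711, 0.0779, 0.0476]
orientation: [-0.02, 3.14, -0.0]
force: [0.1, -0.6, -0.7]
opening: 0.0217
gripper_force: 30.0
```

```bash
python3 -c "
from h import *
goal((.47,.0783,.0465,90.7))
im=robot.read_camera('top')
for n in('top','scene'):
  if n=='scene': im2=robot.read_camera('scene')
  for q in('gauge','collar'):
    for d in robot.landmark_of(n,q)[:3]: print(n,q,d['conf'],d['centre'])
a=cv2.resize(im[180:290,230:310],(400,550),interpolation=2);b=cv2.resize(im2[205:315,310:390],(400,550),interpolation=2)
cv2.imwrite('pics/g3.png',np.hstack([a,b]))"
```

```text
t 8.75 pos [0.4711 0.0779 0.0476] psi 90.72 tilt [-0.0015 -0.     -1.    ] q1,q6 [ 0.056 -1.527] F [ 0.11 -0.64 -0.74] T [ 0.086  0.072 -0.031] open 0.0217 grip 30.0
[1.1 0.4 1.1] yaw 0.02
top gauge 0.94 [0.3407, -0.2358, -0.0011]
top gauge 0.79 [0.2896, -0.4362, 0.0012]
top collar 0.7 [0.6292, 0.0802, 0.0579]
scene gauge 0.83 [0.3324, -0.2371, 0.0036]
scene gauge 0.82 [0.2907, -0.438, -0.0028]
scene gauge 0.69 [0.5644, 0.0778, 0.0205]
scene collar 0.76 [0.6291, 0.0792, 0.0578]
scene collar 0.39 [0.743, 0.2324, 0.0036]
```

View pics/g3.png

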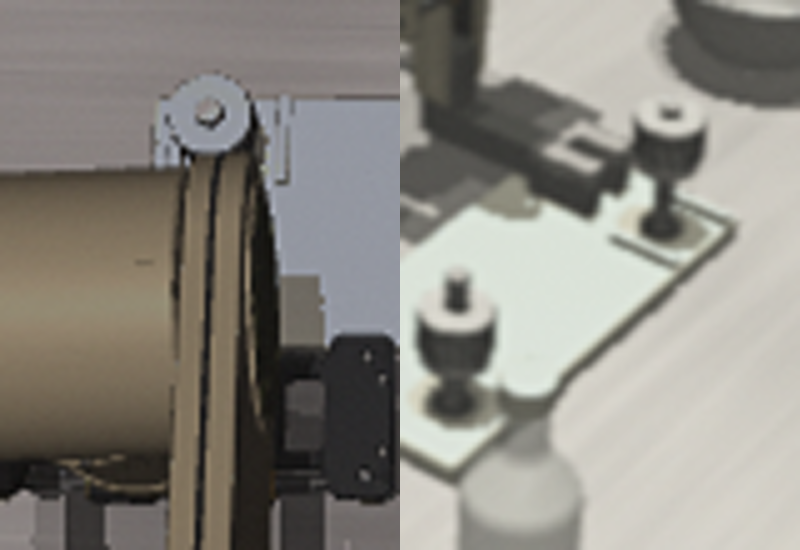

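The scene crop shows the head at (600,165) in line with the post at (665,190) and the ribs. I insert part way and watch the force.

Emit:
{"api": "play_rows", "payload": {"increments": "-10 0 0 0 1;-20 0 0 0 1;-25 0 0 0 1;-30 0 0 0 1;-35 0 0 0 1;-40 0 0 0 1;-44 0 0 0 1;-48 0 0 0 1;-48 0 0 0 1;-48 0 0 0 1"}}

```text
t: 10.05
tool_pos: [0.5181, 0.0789, 0.0465]
orientation: [0.021, -3.141, 0.0]
force: [-0.7, 0.1, -1.7]
opening: 0.0218
gripper_force: 30.0
```

```bash
python3 -c "
from h import *
goal((.53,.0783,.044,90.7))"
```

```text
t 10.05 pos [0.5181 0.0789 0.0465] psi 90.75 tilt [ 2.e-04 -0.e+00 -1.e+00] q1,q6 [ 0.053 -1.531] F [-0.7   0.12 -1.7 ] T [0.028 0.074 0.066] open 0.0218 grip 30.0
[-11.9  -0.7   2.5] yaw 0.05
```

No contact forces so far. I continue gently to find the stop.

Emit:
{"api": "play_rows", "payload": {"increments": "-3 0 0 0 1;-6 0 0 0 1;-8 0 0 0 1;-10 0 0 0 1;-11 0 0 0 1;-11 0 0 0 1;-11 0 0 0 1"}}

```text
t: 10.75
tool_pos: [0.5291, 0.079, 0.0465]
orientation: [0.021, -3.141, 0.0]
force: [0.6, -0.3, -0.9]
opening: 0.022
gripper_force: 30.0
```

Emit:
{"api": "play_rows", "payload": {"increments": "-1 0 0 0 1;-2 0 0 0 1;-2 0 0 0 1;-2 0 0 0 1"}}

```text
t: 11.15
tool_pos: [0.5305, 0.079, 0.0463]
orientation: [0.021, -3.14, 0.0]
force: [-4.8, 0.6, 1.7]
opening: 0.0217
gripper_force: 30.0
```

Contact with the post at x≈0.530. I back off 1.5 mm and lower onto the board.

Emit:
{"api": "play_rows", "payload": {"increments": "1.5 0 0 0 1;1.5 0 1 0 1;1.5 0 2 0 1;1.5 0 2.5 0 1;1.5 0 2.5 0 1;1.5 0 2.5 0 1"}}

```text
t: 11.75
tool_pos: [0.5298, 0.079, 0.0441]
orientation: [-0.021, 3.141, -0.0]
force: [0.1, -0.4, -2.0]
opening: 0.0218
gripper_force: 30.0
```

```bash
python3 -c "
from h import *
goal((.529,.0783,.044,90.7))"
```

```text
t 11.75 pos [0.5298 0.079  0.0441] psi 90.75 tilt [-1.e-04 -0.e+00 -1.e+00] q1,q6 [ 0.052 -1.532] F [ 0.05 -0.44 -1.97] T [0.042 0.096 0.038] open 0.0218 grip 30.0
[ 0.8 -0.7  0.1] yaw 0.05
```

Emit:
{"api": "play_rows", "payload": {"increments": "0 0 0.7 0 1;0 0 0.7 0 1;0 0 0.7 0 1"}}

```text
t: 12.05
tool_pos: [0.5299, 0.079, 0.0439]
orientation: [-0.021, 3.141, -0.0]
force: [-2.9, -0.1, 5.1]
opening: 0.0215
gripper_force: 30.0
```

Emit:
{"api": "play_rows", "payload": {"increments": "0 0 0.7 0 1;0 0 0.7 0 1;0 0 0.7 0 1"}}

```text
t: 12.35
tool_pos: [0.5299, 0.079, 0.0439]
orientation: [-0.021, 3.141, -0.0]
force: [-6.4, -0.1, 12.4]
opening: 0.0216
gripper_force: 30.0
```

It is on the board. I release and rise.

Emit:
{"api": "play_rows", "payload": {"increments": "0 0 -1 0 1;0 0 -1 0 -1;0 0 -1 0 -1;0 0 -1 0 -1;0 0 -1 0 -1;0 0 -1 0 -1;0 0 -40 0 -1;0 0 -85 0 -1;0 0 -110 0 -1;0 0 -110 0 -1;0 0 -110 0 -1"}}

```text
t: 13.45
tool_pos: [0.5301, 0.079, 0.153]
orientation: [-0.021, 3.14, 0.0]
force: [-0.5, -0.9, -0.6]
opening: 0.0921
gripper_force: 0.0
```

```bash
python3 -c "
from h import *
for n in('top','scene'):
  im=robot.read_camera(n)
  for q in('gauge','gauge_tab','collar'):
    for d in robot.landmark_of(n,q)[:4]:
      if d['centre'][0]>.4:print(n,q,d['conf'],d['centre'])
b=cv2.resize(im[195:315,300:400],(660,600)[:2],interpolation=2)
cv2.imwrite('pics/g4.png',b)
goal((.628,.0797,.16,150),(.628,.0797,.065,150))"
```

```text
top gauge 0.63 [0.6302, 0.0818, 0.018]
top gauge_tab 0.3 [0.5917, -0.0182, -0.0012]
scene gauge 0.72 [0.745, 0.2408, 0.0029]
scene gauge 0.69 [0.6244, 0.0799, 0.0173]
scene gauge_tab 0.69 [0.5322, 0.0806, 0.0641]
scene collar 0.63 [0.6282, 0.0816, 0.0601]
t 13.85 pos [0.5292 0.079  0.1518] psi 90.75 tilt [ 1.4e-03 -1.0e-04 -1.0e+00] q1,q6 [ 0.052 -1.532] F [-0.37 -0.46  0.51] T [ 0.021  0.033 -0.029] open 0.093 grip 0.0
[-98.8  -0.6  -8.4] yaw -59.25
[-98.9  -0.6  86.6] yaw -59.25
```

View pics/g4.png

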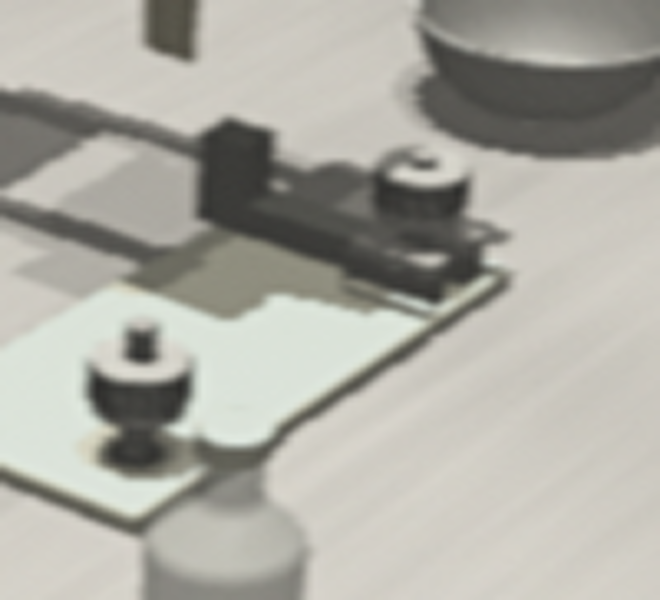

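The gauge is seated, with its slot around the post under the collar at crop (425,190). Now I go to the collar with the wrist turned back for a long clockwise stroke.

Emit:
{"api": "play_rows", "payload": {"increments": "0 0 -8 -8.5 -1;-20 0 -8 -17 -1;-50 0 -8 -25.5 -1;-80 0 -8 -34 -1;-98 -0.5 -8 -42.5 -1;-98 -0.5 -8 -51 -1;-98 -0.5 -8 -59 -1;-98 -0.5 -8 -59 -1;-98 -0.5 -8 -59 -1;-98 -0.5 35 -59 -1;-98 -0.5 75 -59 -1;-98 -0.5 86 -59 -1;-98 -0.5 86 -59 -1;-98 -0.5 86 -59 -1"}}

```text
t: 15.25
tool_pos: [0.6288, 0.0798, 0.0685]
orientation: [-1.562, 2.723, -0.001]
force: [0.7, 0.2, -0.9]
opening: 0.0929
gripper_force: 0.0
```

```bash
python3 -c "
from h import *
goal((.6275,.0797,.067,150))"
```

```text
t 15.25 pos [0.6288 0.0798 0.0685] psi 149.68 tilt [-0.0011 -0.0017 -1.    ] q1,q6 [ 0.045 -2.567] F [ 0.74  0.18 -0.87] T [0.09  0.032 0.005] open 0.0929 grip 0.0
[0.8 1.  1.5] yaw -0.32
```

Emit:
{"api": "play_rows", "payload": {"increments": "0 0 0 0 1;0 0 0 0 1;0 0 0 0 1;0 0 0 0 1;0 0 0 0 1;0 0 0 0 1;0 0 0 0 1;0 0 0 0 1;0 0 0 0 1;0 0 0 0 1;0 0 0 0 1", "force": 20}}

```text
t: 16.35
tool_pos: [0.6256, 0.081, 0.0663]
orientation: [1.564, -2.721, -0.006]
force: [-9.5, 5.1, 6.4]
opening: 0.0396
gripper_force: 20.0
```

```bash
python3 -c "
from h import *
goal((.6275,.0797,.067,150))"
```

```text
t 16.35 pos [0.6256 0.081  0.0663] psi 149.79 tilt [ 0.001   0.0047 -1.    ] q1,q6 [ 0.047 -2.568] F [-9.47  5.13  6.41] T [0.9   1.854 0.045] open 0.0396 grip 20.0
[ 0.2 -2.4 -0.7] yaw -0.21
```

The collar pushes the tool towards its +y (about 10 N), so I recentre.

Emit:
{"api": "play_rows", "payload": {"increments": "0 1.5 0 0 1;0 2.5 0 0 1;0 2.5 0 0 1;0 2.5 0 0 1"}}

```text
t: 16.75
tool_pos: [0.6254, 0.0811, 0.0665]
orientation: [1.565, -2.724, -0.001]
force: [-2.5, 1.8, 2.3]
opening: 0.0397
gripper_force: 20.0
```

```bash
python3 -c "
from h import *
goal((.6275,.0797,.067,150))"
```

```text
t 16.75 pos [0.6254 0.0811 0.0665] psi 149.75 tilt [ 1.e-04  5.e-04 -1.e+00] q1,q6 [ 0.048 -2.566] F [-2.5   1.8   2.29] T [0.275 0.482 0.004] open 0.0397 grip 20.0
[ 0.2 -2.6 -0.5] yaw -0.25
```

Emit:
{"api": "play_rows", "payload": {"increments": "0 0.7 0 2 1;0 0.7 0.3 8 1;0 0.7 0.8 16 1;0 0.7 1.4 24 1;0 0.7 1.9 32 1;0 0.7 2.5 40 1;0 0.7 3.0 48 1;0 0.7 3.6 56 1;0 0.7 3.8 60 1;0 0.7 3.8 60 1;0 0.7 3.8 60 1"}}

```text
t: 17.85
tool_pos: [0.6254, 0.0809, 0.0628]
orientation: [0.004, 3.141, -0.001]
force: [2.3, -3.2, -2.6]
opening: 0.0395
gripper_force: 20.0
```

```bash
python3 -c "
from h import *
goal((.6252,.0811,.067,90))"
```

```text
t 17.85 pos [0.6254 0.0809 0.0628] psi 89.87 tilt [-8.e-04 -6.e-04 -1.e+00] q1,q6 [ 0.048 -1.521] F [ 2.3  -3.16 -2.57] T [-0.415 -0.501  0.037] open 0.0395 grip 20.0
[ 0.2  0.2 -4.2] yaw -0.13
```

Emit:
{"api": "play_rows", "payload": {"increments": "-0.4 -0.5 0 2 1;-0.4 -0.5 0.5 10 1;-0.4 -0.5 1.1 18 1;-0.4 -0.5 1.6 26 1;-0.4 -0.5 2.1 34 1;-0.4 -0.5 2.7 42 1;-0.4 -0.5 3.2 50 1;-0.4 -0.5 3.7 58 1;-0.4 -0.5 4.3 66 1;-0.4 -0.5 4.5 70 1;-0.4 -0.5 4.5 70 1;-0.4 -0.5 4.5 70 1"}}

```text
t: 19.05
tool_pos: [0.6252, 0.0806, 0.0581]
orientation: [-1.803, -2.573, 0.001]
force: [1.2, -1.9, -2.1]
opening: 0.0397
gripper_force: 20.0
```

```bash
python3 -c "
from h import *
goal((.6252,.0805,.067,20))"
```

```text
t 19.05 pos [0.6252 0.0806 0.0581] psi 19.94 tilt [-3.e-04 -5.e-04 -1.e+00] q1,q6 [ 0.047 -0.301] F [ 1.17 -1.86 -2.1 ] T [-0.556 -0.029 -0.032] open 0.0397 grip 20.0
[-0.1 -0.1 -8.9] yaw -0.06
```

I measure with averaging from here. I also use a low grip (4 N), so that pad slip limits the torque while I search for contact.

```bash
cat >> h.py <<'E'
def avg(n=8):
    T=[];J=[]
    for i in range(n):
        robot.read_camera("top"); s=robot.read_state(); T.append(np.r_[s["wrist_torque"],s["force"]]); J.append(s["joint_torque"][5])
    T=np.array(T); print("T",T.mean(0)[:3].round(3),"F",T.mean(0)[3:].round(2),"Tz sd",T[:,2].std().round(3),"J6",np.mean(J).round(4),"t",round(s["t"],2))
E
python3 -c "
from h import *
avg()"
```

```text
T [-0.708 -0.025  0.029] F [ 0.59 -3.42 -2.83] Tz sd 0.026 J6 -0.0093 t 19.45
```

Emit:
{"api": "play_rows", "payload": {"increments": "-0.3 0 0.2 0 1;-0.3 0 0.2 2 1;-0.3 0 0.6 8 1;-0.3 0 1.1 15 1;-0.3 0 1.4 20 1;-0.3 0 1.4 20 1", "force": 4}}

```text
t: 20.05
tool_pos: [0.6252, 0.0808, 0.0569]
orientation: [-2.227, -2.215, 0.0]
force: [-0.8, -2.7, -1.6]
opening: 0.0401
gripper_force: 4.0
```

```bash
python3 -c "
from h import *
goal((.6252,.0805,.057,0));avg()"
```

```text
t 20.05 pos [0.6252 0.0808 0.0569] psi -0.31 tilt [ 2.e-04 -5.e-04 -1.e+00] q1,q6 [0.047 0.052] F [-0.79 -2.68 -1.6 ] T [-0.51   0.311  0.028] open 0.0401 grip 4.0
[-0.3  0.  -0.1] yaw -0.31
T [-0.381  0.438  0.013] F [-2.27 -1.79 -1.15] Tz sd 0.024 J6 0.1328 t 20.45
```

Emit:
{"api": "play_rows", "payload": {"increments": "0.2 -0.4 0.1 3 1;0.2 -0.4 0.7 11 1;0.2 -0.4 1.2 19 1;0.2 -0.4 1.7 26 1;0.2 -0.4 2 30 1;0.2 -0.4 2 30 1"}}

```text
t: 21.05
tool_pos: [0.6251, 0.0808, 0.0549]
orientation: [2.725, 1.564, 0.0]
force: [-1.6, -1.6, -2.0]
opening: 0.0398
gripper_force: 4.0
```

```bash
python3 -c "
from h import *
goal((.6252,.0805,.057,-30));avg()
im=robot.read_camera('scene'); cv2.imwrite('pics/g5.png',cv2.resize(im[195:285,320:410],(600,600),interpolation=2))"
```

```text
t 21.05 pos [0.6251 0.0808 0.0549] psi -30.28 tilt [ 1.e-04  1.e-04 -1.e+00] q1,q6 [0.047 0.576] F [-1.64 -1.6  -2.03] T [-0.435  0.356  0.004] open 0.0398 grip 4.0
[-0.2  0.3 -2.1] yaw -0.28
T [-0.409  0.252  0.01 ] F [-1.04 -1.76 -2.29] Tz sd 0.02 J6 0.1132 t 21.45
```

View pics/g5.png

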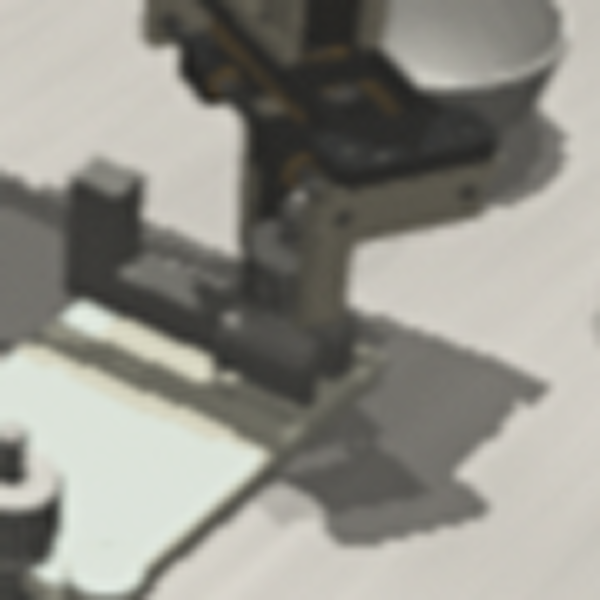

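Emit:
{"api": "play_rows", "payload": {"increments": "0 -0.2 0.1 3 1;0 -0.2 0.5 9 1;0 -0.2 0.9 15 1;0 -0.2 1.1 18 1;0 -0.2 1.1 18 1"}}

```text
t: 22.0
tool_pos: [0.6251, 0.0809, 0.0538]
orientation: [2.935, 1.119, 0.001]
force: [-0.3, -2.0, -2.9]
opening: 0.0398
gripper_force: 4.0
```

```bash
python3 -c "
from h import *
goal();avg()"
```

```text
t 22.0 pos [0.6251 0.0809 0.0538] psi -48.28 tilt [ 3.e-04  3.e-04 -1.e+00] q1,q6 [0.047 0.89 ] F [-0.3  -1.99 -2.88] T [-0.409  0.021 -0.01 ] open 0.0398 grip 4.0
T [-0.423 -0.067  0.022] F [ 1.1  -1.86 -3.34] Tz sd 0.031 J6 0.1021 t 22.4
```

Emit:
{"api": "play_rows", "payload": {"increments": "0 0 0.1 3 1;0 0 0.5 9 1;0 0 0.9 15 1;0 0 1.1 18 1;0 0 1.1 18 1"}}

```text
t: 22.9
tool_pos: [0.625, 0.0809, 0.0527]
orientation: [3.074, 0.646, 0.0]
force: [1.7, -2.5, -4.9]
opening: 0.0397
gripper_force: 4.0
```

```bash
python3 -c "
from h import *
goal();avg()"
```

```text
t 22.9 pos [0.625  0.0809 0.0527] psi -66.27 tilt [ 3.e-04  1.e-04 -1.e+00] q1,q6 [0.047 1.204] F [ 1.67 -2.51 -4.88] T [-0.431 -0.193 -0.007] open 0.0397 grip 4.0
T [-0.393 -0.283  0.038] F [ 2.51 -2.21 -4.9 ] Tz sd 0.018 J6 0.1066 t 23.3
```

Emit:
{"api": "play_rows", "payload": {"increments": "-0.2 0 0.5 0 1;-0.2 0 0.8 5 1;-0.2 0 1.2 10 1;-0.2 0 1.5 15 1;-0.2 0 1.5 15 1"}}

```text
t: 23.8
tool_pos: [0.6254, 0.0809, 0.0523]
orientation: [-3.133, -0.238, -0.003]
force: [1.4, -1.7, 1.0]
opening: 0.0395
gripper_force: 4.0
```

```bash
python3 -c "
from h import *
goal();avg()"
```

```text
t 23.8 pos [0.6254 0.0809 0.0523] psi -81.31 tilt [ 1.7e-03  1.0e-04 -1.0e+00] q1,q6 [0.047 1.467] F [ 1.39 -1.67  1.01] T [-0.329 -0.153  0.112] open 0.0395 grip 4.0
T [-0.29  -0.177  0.094] F [ 1.6  -1.49  3.7 ] Tz sd 0.03 J6 0.2062 t 24.2
```

Emit:
{"api": "play_rows", "payload": {"increments": "0 0 0.3 5 1;0 0 0.7 10 1;0 0 1 15 1;0 0 1 15 1"}}

```text
t: 24.6
tool_pos: [0.6244, 0.081, 0.0502]
orientation: [-3.137, 0.172, 0.001]
force: [0.2, -1.0, 3.4]
opening: 0.0399
gripper_force: 4.0
```

```bash
python3 -c "
from h import *
goal();avg()"
```

```text
t 24.6 pos [0.6244 0.081  0.0502] psi -96.29 tilt [-5.e-04 -1.e-04 -1.e+00] q1,q6 [0.047 1.728] F [ 0.24 -0.96  3.42] T [-0.21   0.017  0.076] open 0.0399 grip 4.0
T [-0.138  0.171  0.052] F [-0.15 -0.58  4.  ] Tz sd 0.011 J6 0.1854 t 25.0
```

Contact was reached: Tz rose and Fz flipped sign, then the pads slipped. I relieve z, regrip more firmly and tighten in small steps.

Emit:
{"api": "play_rows", "payload": {"increments": "0 0 -0.6 0 1;0 0 -1 0 1;0 0 -1 0 1"}}

```text
t: 25.3
tool_pos: [0.6242, 0.0809, 0.0504]
orientation: [-3.137, 0.171, 0.002]
force: [2.6, 0.3, -4.6]
opening: 0.0398
gripper_force: 4.0
```

Emit:
{"api": "play_rows", "payload": {"increments": "0 0 0 0 1;0 0 0 0 1;0 0 0 0 1;0 0 0 0 1", "force": 15}}

```text
t: 25.7
tool_pos: [0.6242, 0.0809, 0.0505]
orientation: [3.137, -0.171, -0.002]
force: [3.6, 0.4, -9.2]
opening: 0.0396
gripper_force: 15.0
```

```bash
python3 -c "
from h import *
goal();avg()"
```

```text
t 25.7 pos [0.6242 0.0809 0.0505] psi -96.25 tilt [-1.e-03  1.e-04 -1.e+00] q1,q6 [0.047 1.727] F [ 3.55  0.44 -9.22] T [ 0.132 -0.52   0.063] open 0.0396 grip 15.0
T [ 0.143 -0.528  0.081] F [  3.92   0.79 -11.94] Tz sd 0.028 J6 0.0545 t 26.1
```

Emit:
{"api": "play_rows", "payload": {"increments": "0 0 0 0.5 1;0 0 0 1 1;0 0 0 1 1;0 0 0 1 1"}}

```text
t: 26.5
tool_pos: [0.6242, 0.0809, 0.0508]
orientation: [3.135, -0.198, -0.002]
force: [2.8, 1.3, -16.4]
opening: 0.0398
gripper_force: 15.0
```

```bash
python3 -c "
from h import *
goal();avg()"
```

```text
t 26.5 pos [0.6242 0.0809 0.0508] psi -97.24 tilt [-1.e-03  1.e-04 -1.e+00] q1,q6 [0.047 1.745] F [  2.8    1.31 -16.37] T [ 0.241 -0.441  0.111] open 0.0398 grip 15.0
T [ 0.273 -0.344  0.078] F [  2.86   1.33 -16.72] Tz sd 0.024 J6 0.0948 t 26.9
```

The tool is lifting the collar with 17 N. I back off a few degrees and relieve z before the final tightening.

Emit:
{"api": "play_rows", "payload": {"increments": "0 0 0 -3 1;0 0 0.2 -6 1;0 0 0.6 -6 1;0 0 0.8 -6 1;0 0 0.8 -6 1;0 0 0.8 -6 1"}}

```text
t: 27.5
tool_pos: [0.6245, 0.0808, 0.0507]
orientation: [3.141, -0.035, -0.001]
force: [-3.0, 0.7, -8.5]
opening: 0.04
gripper_force: 15.0
```

```bash
python3 -c "
from h import *
goal();avg()"
```

```text
t 27.5 pos [0.6245 0.0808 0.0507] psi -91.29 tilt [-4.e-04  1.e-04 -1.e+00] q1,q6 [0.047 1.641] F [-3.04  0.69 -8.5 ] T [0.09  0.767 0.108] open 0.04 grip 15.0
T [0.049 1.014 0.026] F [-4.35  0.59 -7.01] Tz sd 0.023 J6 0.0303 t 27.9
```

Emit:
{"api": "play_rows", "payload": {"increments": "-0.2 0 0.4 0 1;-0.4 0 0.6 0 1;-0.4 0 0.6 0 1;-0.4 0 0.6 0 1;-0.4 0 0.6 0 1"}}

```text
t: 28.4
tool_pos: [0.6245, 0.0808, 0.0505]
orientation: [3.141, -0.034, 0.001]
force: [-5.8, 0.2, -4.1]
opening: 0.0397
gripper_force: 15.0
```

```bash
python3 -c "
from h import *
goal();avg()"
```

```text
t 28.4 pos [0.6245 0.0808 0.0505] psi -91.25 tilt [ 6.e-04  1.e-04 -1.e+00] q1,q6 [0.047 1.64 ] F [-5.76  0.24 -4.11] T [0.058 1.133 0.008] open 0.0397 grip 15.0
T [0.02  1.154 0.012] F [-5.3   0.24 -3.81] Tz sd 0.025 J6 0.0205 t 28.8
```

I release and regrip to clear the side loads.

Emit:
{"api": "play_rows", "payload": {"increments": "0 0 0 0 -0.1;0 0 0 0 -0.1;0 0 0 0 -0.1"}}

```text
t: 29.1
tool_pos: [0.6261, 0.0808, 0.0516]
orientation: [-3.141, 0.034, -0.006]
force: [-1.1, 0.0, 1.3]
opening: 0.0506
gripper_force: 0.0
```

```bash
python3 -c "
from h import *
goal((.6252,.0807,.0505,-91.3));avg()"
```

```text
t 29.1 pos [0.6261 0.0808 0.0516] psi -91.26 tilt [ 3.9e-03 -2.0e-04 -1.0e+00] q1,q6 [0.047 1.64 ] F [-1.06  0.04  1.34] T [-0.     0.112 -0.012] open 0.0506 grip 0.0
[-0.9  0.1  1.1] yaw 0.04
T [0.006 0.162 0.007] F [0.05 0.08 0.19] Tz sd 0.029 J6 0.0005 t 29.5
```

Emit:
{"api": "play_rows", "payload": {"increments": "0 0 0 0 1;0 0 0 0 1;0 0 0 0 1;0 0 0 0 1;0 0 0 0 1", "force": 12}}

```text
t: 30.0
tool_pos: [0.6242, 0.0809, 0.0498]
orientation: [-3.141, 0.034, 0.0]
force: [-0.4, 0.2, 0.1]
opening: 0.0398
gripper_force: 12.0
```

```bash
python3 -c "
from h import *
goal();avg()"
```

```text
t 30.0 pos [0.6242 0.0809 0.0498] psi -91.25 tilt [-1.e-04  0.e+00 -1.e+00] q1,q6 [0.047 1.64 ] F [-0.42  0.16  0.07] T [-0.023  0.188  0.007] open 0.0398 grip 12.0
T [-0.     0.149  0.005] F [ 0.1  -0.2  -0.35] Tz sd 0.031 J6 0.0 t 30.4
```

Emit:
{"api": "play_rows", "payload": {"increments": "0 0 0 1 1;0 0 0 2 1;0 0 0.1 2 1;0 0 0.1 2 1"}}

```text
t: 30.8
tool_pos: [0.6243, 0.0809, 0.0498]
orientation: [3.14, -0.089, -0.0]
force: [0.2, 0.1, -0.3]
opening: 0.0397
gripper_force: 12.0
```

```bash
python3 -c "
from h import *
goal();avg()"
```

```text
t 30.8 pos [0.6243 0.0809 0.0498] psi -93.25 tilt [-0.  0. -1.] q1,q6 [0.047 1.675] F [ 0.19  0.07 -0.27] T [0.008 0.244 0.066] open 0.0397 grip 12.0
T [0.063 0.229 0.044] F [-0.51  0.21  0.1 ] Tz sd 0.017 J6 0.0477 t 31.2
```

The loads are clean now, and J6 torque (0.048) is the free-turning drag. I continue in 2° steps.

Emit:
{"api": "play_rows", "payload": {"increments": "0 0 0.1 1 1;0 0 0.1 2 1;0 0 0.1 2 1;0 0 0.1 2 1"}}

```text
t: 31.6
tool_pos: [0.6243, 0.0809, 0.0497]
orientation: [-3.138, 0.144, -0.0]
force: [-1.6, 1.5, 2.5]
opening: 0.0397
gripper_force: 12.0
```

```bash
python3 -c "
from h import *
avg(4)"
```

```text
T [0.135 0.425 0.096] F [-1.49  0.58  1.88] Tz sd 0.015 J6 0.0948 t 31.8
```

Emit:
{"api": "play_rows", "payload": {"increments": "0 0 0.1 1 1;0 0 0.1 2 1;0 0 0.1 2 1;0 0 0.1 2 1"}}

```text
t: 32.2
tool_pos: [0.6243, 0.0809, 0.0497]
orientation: [-3.135, 0.198, -0.0]
force: [-1.3, 0.8, 4.0]
opening: 0.0397
gripper_force: 12.0
```

```bash
python3 -c "
from h import *
avg(4)"
```

```text
T [0.233 0.633 0.14 ] F [-2.65  0.93  4.4 ] Tz sd 0.028 J6 0.1393 t 32.4
```

Emit:
{"api": "play_rows", "payload": {"increments": "0 0 -0.3 0 1;0 0 -0.3 0.7 1;0 0 -0.3 1.4 1;0 0 -0.3 1.4 1;0 0 -0.3 1.4 1"}}

```text
t: 32.9
tool_pos: [0.6243, 0.0809, 0.0497]
orientation: [-3.133, 0.237, 0.0]
force: [-1.2, 1.1, 2.7]
opening: 0.0396
gripper_force: 12.0
```

```bash
python3 -c "
from h import *
avg(5)"
```

```text
T [0.394 0.282 0.135] F [-0.77  2.18  1.1 ] Tz sd 0.015 J6 0.1535 t 33.15
```

Emit:
{"api": "play_rows", "payload": {"increments": "0 0 0 0.4 1;0 0 0 0.8 1;0 0 0 0.8 1;0 0 0 0.8 1"}}

```text
t: 33.55
tool_pos: [0.6243, 0.0809, 0.0497]
orientation: [-3.131, 0.259, 0.0]
force: [0.5, 2.1, 0.4]
opening: 0.0401
gripper_force: 12.0
```

```bash
python3 -c "
from h import *
avg(6)"
```

```text
T [0.506 0.108 0.14 ] F [ 0.15  2.62 -0.45] Tz sd 0.03 J6 0.1561 t 33.85
```

Torque 0.156 N m means about 7–10.6 N of bearing, which is snug. I release and withdraw straight up.

Emit:
{"api": "play_rows", "payload": {"increments": "0 0 0 0 0.1;0 0 0 0 -0.2;0 0 0 0 -1;0 0 0 0 -1;0 0 0 0 -1;0 0 0 0 -1;0 0 -30 0 -1;0 0 -70 0 -1;0 0 -110 0 -1;0 0 -140 0 -1;0 0 -140 0 -1;0 0 -140 0 -1;0 0 -140 0 -1"}}

```text
t: 35.15
tool_pos: [0.6234, 0.0808, 0.1881]
orientation: [3.131, -0.259, -0.004]
force: [-0.6, -0.7, -0.9]
opening: 0.0925
gripper_force: 0.0
```

```bash
python3 -c "
from h import *
goal()
im=robot.read_camera('scene')
for q in('gauge','gauge_tab','collar'):
    for d in robot.landmark_of('scene',q)[:4]:
      if d['centre'][0]>.4:print(q,d['conf'],d['centre'])
cv2.imwrite('pics/g6.png',cv2.resize(im[195:285,310:400],(600,600),interpolation=2))"
```

```text
t 35.15 pos [0.6234 0.0808 0.1881] psi -99.45 tilt [-2.4e-03  6.0e-04 -1.0e+00] q1,q6 [0.047 1.783] F [-0.62 -0.72 -0.88] T [0.038 0.119 0.007] open 0.0925 grip 0.0
gauge 0.64 [0.6256, 0.0771, 0.0154]
gauge_tab 0.64 [0.5308, 0.0766, 0.0648]
collar 0.7 [0.6268, 0.0795, 0.0452]
collar 0.28 [0.7427, 0.2374, 0.0042]
```

View pics/g6.png

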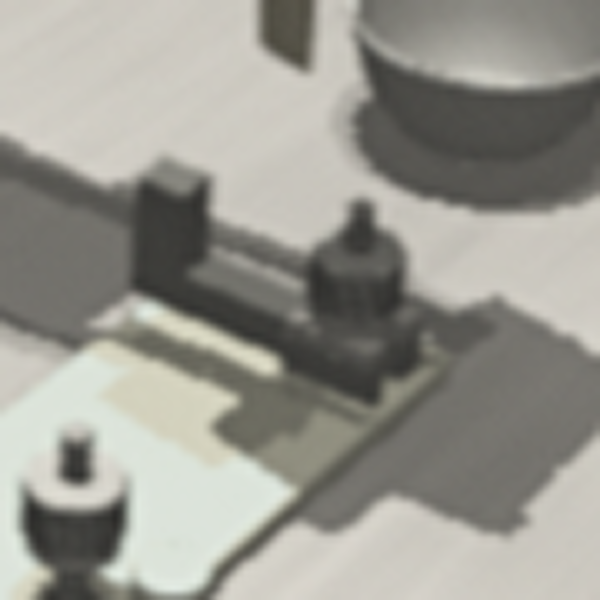

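The collar at crop (360,270) sits on the gauge head at (350,350). The gauge stands flat and home, and the gripper is clear, so I hand in.

```bash
python3 -c "
from plant import robot
print(robot.close_job())"
```

```text
the job is handed in; nothing more can be done
None
```

I handed the job in at about 35 s: the grey gauge stands home on the post and the collar bears on it with an estimated 7–10.6 N (from wrist torque), with the gripper clear; the hand-in returned no verdict.

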